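# Check the desk photometer with an amber glass cell

## Task

First move the orange filter clip from its wooden-footed stand onto the top edge of the light bench's upright plate: push it fully down with its filter hanging squarely over the hole, and let go so that its spring holds it. Then pick up the amber glass cell by its two white frosted faces only, never touching its clear faces with the fingers, and finish while holding it still, upright and clear of everything else, over the white square mark, with the middle of its glass on the straight line from lamp to sensor and its clear faces square to that line. Do not let go of the cell at the end, and leave the green clip, the green cell and the other desk things where they are.

Things in the scene. Friction and masses are not known exactly. Their poses are not given: they have to be found in the camera images.
- bench: Light bench, fixed, origin under the middle of its black base (320 x 90 x 12 mm), x from lamp to sensor, z up. White lamp block 60 x 60 mm, x -155 to -95, top 90 mm; upright aluminium plate 5 mm thick at x = -55, 70 mm wide (y), top edge 100 mm; grey sensor block 45 x 60 mm from x = 100, top 90 mm; 32 mm white square mark on the base at x = 45. The beam runs along x at y = 0, 64 mm above the desk.
- bench_gate (a point): Centre of the 22 mm square hole in the bench's upright plate, mid-thickness, 64 mm above the desk, 36 mm below the plate's top edge; axes as bench (x across the plate).
- bench_beam (a point): Point on the beam line above the middle of the white mark, 64 mm above the desk, 52 mm above the bench's base; axes as bench (x along the beam).
- stand: Clip stand fixed to the desk: wooden foot 60 x 160 x 12 mm with an upright aluminium board 5 mm thick (x) and 150 mm long (y), top edge at 80 mm. Origin under the middle, z up. Both clips start clipped on its top edge, 70 to 90 mm apart.
- orange_clip: Orange sprung clip like a clothes peg, jaws down, 22 mm wide (y), 70 g. Origin on its hinge axis (y), z up, x across the board it grips. Two handles rise 36 mm above the origin, 26 mm over their outsides at the top; jaws reach 30 mm below it. A black stop bar meets the board's top edge when the origin is 10 mm above that edge.
- orange_filter (a point): Centre of the orange-framed amber filter, 34 x 36 x 3 mm, that hangs outside one jaw: 46 mm below the clip's origin, 8 mm to its +x side, its bottom edge 64 mm below the origin. The clip works as well turned half round.
- orange_jaw (a joint): Hinge of the orange clip (rad): 0 closed on a 5 mm board, 0.4 fully open, -0.15 shut on nothing; the spring closes it. Squeezing the handles together in x takes 8 to 12 N; at the stop they are upright and parallel, 13 mm over their outsides, and each jaw has swung out 0.2 rad.
- green_clip: Green clip of the same shape with a green filter on the same stand; leave alone.
- amber_cell: Amber glass cell standing on the black mat (mat top 3 mm above the desk): 25 x 25 mm, glass 54 mm high, orange cap 20 x 18 mm from 54 to 60 mm. Origin under its middle, z up. The faces at +y and -y are white frosted, the faces at +x and -x clear; a thin white ridge on the cap runs along y, from one frosted face to the other. About 100 g.
- amber_cell_mid (a point): Middle of the amber cell's glass, 27 mm above its underside; axes as amber_cell.
- amber_cell_frost_a: Frosted face of the amber cell at +y (25 x 54 mm); origin as amber_cell.
- amber_cell_frost_b: Frosted face of the amber cell at -y; origin as amber_cell.
- amber_cell_clear_a: Clear face of the amber cell at +x (20 x 54 mm), not to be touched; origin as amber_cell.
- amber_cell_clear_b: Clear face of the amber cell at -x, not to be touched; origin as amber_cell.
- green_cell: Green cell of the same shape with a green cap, on the same mat about 75 mm away; leave alone.
- mug: Patterned mug, 80 mm across and 95 mm high, origin under its middle, at the back of the desk; leave alone.
- mouse: White computer mouse, 105 x 60 x 32 mm, origin under its middle; leave alone.
- pen_pot: Dark pen pot, 72 mm across and 100 mm high, 155 mm with pens, at the back; leave alone.
- pot_plant: Small plant in a terracotta pot, 90 mm across and 80 mm high, 140 mm with leaves, at the back; leave alone.
Things that resemble listed ones, but are neither listed nor needed, are in the scene too. Several things look just like the amber_cell: the one meant starts farthest from the robot's base.

How it is judged:
On the way, in this order (a step that is already met when the one before it is completed fails the run):
1. the orange clip is fully down on the bench's plate, its filter over the hole, and let go (y of orange_filter in the frame of bench_gate between -0.007 and 0.007 m and z of orange_filter in the frame of bench_gate between -0.007 and 0.007 m and x of orange_filter in the frame of bench_gate between -0.015 and 0.015 m and value of joint orange_jaw between -0.08 and 0.1 rad and angle between orange_clip's own z axis and vertical below 0.15 rad and contact force between orange_clip and bench above 2 N and contact force between the fingers and orange_clip below 0.05 N), for 0.2 s.
2. the amber cell is lifted by its frosted faces (height (world z) of amber_cell above 0.02 m and contact force between the fingers and amber_cell_frost_a above 1 N and contact force between the fingers and amber_cell_frost_b above 1 N), for 0.2 s.
At the end, for the whole second after the job is handed in: Orange clip let go and gripping the plate, upright, filter centre within 7 mm of the hole's; amber cell held still by its frosted faces only, off everything else, middle within 7 mm sideways, 9 mm in height of the beam and 15 mm of the mark along it, upright and square within 0.12 rad (all of step 1 and contact force between the fingers and amber_cell_frost_a above 1 N and contact force between the fingers and amber_cell_frost_b above 1 N and x of amber_cell_mid in the frame of bench_beam between -0.015 and 0.015 m and y of amber_cell_mid in the frame of bench_beam between -0.007 and 0.007 m and z of amber_cell_mid in the frame of bench_beam between -0.009 and 0.009 m and angle between the x axis of amber_cell and the x axis of bench, either way round below 0.12 rad and angle between amber_cell's own z axis and vertical below 0.12 rad and linear speed of amber_cell below 0.02 m/s and contact force between amber_cell and bench below 0.05 N and contact force between amber_cell and orange_clip below 0.05 N); the arm keeps its last pose, push and grip.
It fails at once if the fingers touch a clear face of the amber cell (contact force between the fingers and amber_cell_clear_a above 0.5 N or contact force between the fingers and amber_cell_clear_b above 0.5 N).
It fails at once if the green clip or the green cell is moved by more than 20 mm (distance of any of green_clip, green_cell from where it was at the start of the episode above 0.02 m).
It fails at once if another desk thing is moved by more than 30 mm (distance of any of mug, mouse, pen_pot, pot_plant from where it was at the start of the episode above 0.03 m).
It also fails if it takes over 58 s, if anything falls off the work surface, if the arm or the gripper's body presses on something with over 40 N, if the wrist force passes 120 N, or if a joint passes its speed limit or range.

## Robot

A 6-joint arm with a two-finger parallel gripper is mounted at the origin on the work surface. World frame = base frame: x ahead of the robot, y to its left, z up, the work surface at z = 0. Lengths are in m, angles in rad, forces in N, time in s.
With the tool pointing down it reaches from about 0.25 to 0.725 m from the base axis. Payload 4 kg.
Tool frame: the origin (TCP) lies midway between the tips of the shut fingers; the grasp point (between the pads) lies 19 mm behind it; z points along the fingers, y is the line along which they close (so a half turn about z gives the same grasp; the last joint's range is limited). The gripper opens to 85 mm and grips with 20 to 120 N. Pads are 22 mm wide; open, the fingers measure 114 mm over their backs; the gripper's body (76 mm by 85 mm) begins 54 mm behind the grasp point. The pads swing forward as they close: fully open they stand 13 mm farther back than shut.
Start: joints at [1.107, 0.241, 0.005, 1.335, 0, 1.571], TCP at [0.224, 0.447, 0.231] pointing down, gripper open.
Joint ranges: [-2.72, 2.72], [-1.05, 1.87], [-1.09, 1.28], [-1.99, 2.15], [-1.42, 1.44], [-3.14, 3.14]. Speed limits (rad/s): [2.79, 2.79, 3.14, 3.14, 3.14, 3.14].

## Interface

Orientations are given as a unit quaternion [x, y, z, w].
In Python, from workcell import get_obs, camera, job_done, silhouettes gives the robot as it stands. The module is installed in compiled form; this text tells all that it offers.
- The arm moves only by the tool drive_tool, never from a script. Its argument "increments" is a list of rows, each a list of 3 entries, a list of its own where there are three numbers: the shift along the world's x, y, z in mm, then the turn, a rotation vector about the world's x, y, z in degrees, then the opening, from 0 (shut) to 1 (fully open). A call has 1 to 8 rows; each row shifts and turns the commanded pose from where the row before left it; what a row does not reach is not made up. A row lasts 1/12 s, in which the tool goes at most 41.7 mm and 7.16 degrees, less where a joint would pass 70% of its speed; a pose out of reach is approached as far as the arm can. A call is refused whole if a number of a shift passes 41.7 or a number of a turn 7.16, either way. A call with a gripper value outside its range is refused whole. The fingers move at their own pace and stop on an object; the grip force is fixed at half the most. Time passes only in rows, so rows that do not move let the fingers close. It gives the time, the measured TCP pose, the force, the opening and the grip force at its end, in the units of the state.
- get_obs(): the state, without advancing time (a new reading comes with each control period).
- camera(name): name is "scene" or "top" or "wrist"; returns a dict with "image" (384x512x3 uint8, red, green, blue), "K" (3x3 intrinsics, pixels), "view" (4x4, takes a point from world to camera coordinates). Camera axes: x right, y down, z forward; pixel columns grow to the right and rows downward; lengths in m; the calibration is good to about 2 mm. A picture is of the moment at which its call begins. There is no depth.
- job_done(): hands the job in; it is judged then, once.
Trained networks look in a picture, given as the dict that the camera call returned (one of the last four; its "shot" number tells which), for a name from the list of things; names that differ only in an ending like _2 or _b are one class to them, and where a whole thing is asked for, a point or a joint stands for the part that bears it (a point fixed in the world has none). Each returns a list of dicts, best first, with "conf" (0 to 1); they miss things now and then, are a little off and sometimes report something else, mostly with a low value. They report only what shows in the picture. A call takes as long as a camera call. They do not tell look-alikes from the thing itself.
- silhouettes(query, picture): "region" (384x512 bool, what is visible of it) and "bbox" ([left, top, right, bottom] in pixels, round what is visible of it).
The state is a dict: "clock": time; "joint_pos": joint angles; "joint_vel": joint speeds; "tau": joint torques, N m; "eef_pos": TCP position; "tool_rot": TCP orientation; "ft_force": force on the tool from outside, world axes, zero at the start; "ft_torque": the same for the moment, N m; "grip_width": finger opening in m; "grasp_force": force on a finger pad.
Only numpy, scipy, OpenCV 4.12 (cv2) and the standard library are available. Lean on these libraries where they do the work, as an engineer would, in place of code of your own. Each camera call takes 0.05 s, during which the arm holds its last target. There are 200 camera calls.

## Working session

There is one attempt and no reset: what is moved stays moved. The work goes in short steps, Python scripts to look and compute and a tool call to move; the robot and the scene stay as the last step left them, time stands still between calls to the robot, and variables do not carry over. Pictures are saved under pics/ and viewed, at most 10 in all, crops included, and the job is handed in when it is done.

Besides the shell and the picture viewer there is one more tool, called after ">>>" as name([rows], argument=value, ...), one row to a line, values as JSON. drive_tool: Moves the arm, as the interface text tells. Its arguments: {"type":"object","properties":{"increments":{"type":"array"}},"required":["increments"]}

```bash
mkdir -p pics; cat > h.py <<'E'
import numpy as np, cv2
from workcell import *
def ray(c,u,v):
    R=c["view"][:3,:3];t=c["view"][:3,3]
    d=R.T@np.linalg.inv(c["K"])@np.array([u,v,1.]);return -R.T@t,d/np.linalg.norm(d)
def atz(c,u,v,z):
    o,d=ray(c,u,v);return o+d*(z-o[2])/d[2]
def proj(c,P):
    P=np.atleast_2d(P);q=(c["view"][:3,:3]@P.T).T+c["view"][:3,3];q=(c["K"]@q.T).T;return q[:,:2]/q[:,2:]
def tri(*obs):
    A=np.zeros((3,3));b=np.zeros(3)
    for c,u,v in obs:
        o,d=ray(c,u,v);M=np.eye(3)-np.outer(d,d);A+=M;b+=M@o
    return np.linalg.solve(A,b)
def save(n,im): cv2.imwrite("pics/"+n,im[...,::-1])
E
python3 - <<'E'
from h import *
s=camera("scene");t=camera("top")
im=np.hstack([s["image"],t["image"]])
save("a_s.png",cv2.resize(s["image"],(800,600),interpolation=cv2.INTER_CUBIC)); save("a_t.png",cv2.resize(t["image"],(800,600),interpolation=cv2.INTER_CUBIC))
for n,c in(("s",s),("t",t)):
    o,_=ray(c,256,192);print(n,o.round(3),c["K"][0,0])
    for q in["bench","stand","orange_clip","orange_filter","green_clip","amber_cell","green_cell","mouse","mug"]:
        for r in silhouettes(q,c)[:5]:
            ys,xs=np.nonzero(r["region"]);print(n,q,round(r["conf"],2),np.round(r["bbox"]),xs.mean().round(1),ys.mean().round(1),len(xs),atz(c,xs.mean(),ys.mean(),.03).round(3)[:2])
E
```

```text
s [ 1.083 -0.632  0.942] 409.63179496681937
s bench 0.68 [236. 178. 329. 267.] 280.1 224.6 3351 [ 0.611 -0.055]
s stand 0.61 [274. 123. 316. 166.] 295.2 149.3 685 [0.427 0.227]
s orange_clip 0.46 [300. 118. 311. 146.] 305.7 128.6 172 [0.38 0.34]
s orange_filter 0.5 [299. 119. 314. 143.] 305.7 126.7 181 [0.373 0.349]
s green_clip 0.72 [173. 226. 186. 247.] 177.7 237.6 205 [ 0.436 -0.288]
s green_clip 0.58 [285. 127. 296. 152.] 290.5 138.5 165 [0.377 0.26 ]
s green_clip 0.43 [372. 125. 402. 171.] 386.2 150.7 845 [0.655 0.435]
s amber_cell 0.71 [154. 199. 164. 221.] 156.7 208.3 210 [ 0.304 -0.263]
s amber_cell 0.7 [121. 196. 137. 216.] 128.8 204.1 171 [ 0.23  -0.311]
s amber_cell 0.69 [122. 212. 138. 232.] 130.3 222.5 216 [ 0.294 -0.349]
s amber_cell 0.61 [146. 241. 157. 261.] 151.9 251.5 228 [ 0.423 -0.366]
s green_cell 0.73 [172. 230. 180. 248.] 177.7 238.2 154 [ 0.437 -0.29 ]
s green_cell 0.22 [233. 178. 326. 272.] 280.4 224.1 3412 [ 0.61  -0.053]
s mouse 0.6 [ 85. 267. 127. 305.] 105.2 285.0 944 [ 0.423 -0.511]
s mug 0.68 [211. 282. 253. 332.] 229.8 305.4 1499 [ 0.692 -0.329]
t [ 0.
[... 317 characters left out ...]
reen_clip 0.56 [142. 231. 161. 242.] 151.4 235.0 117 [0.42  0.222]
t amber_cell 0.62 [321. 266. 332. 280.] 326.0 273.5 122 [ 0.302 -0.266]
t amber_cell 0.58 [355. 226. 369. 233.] 360.1 230.0 119 [ 0.421 -0.367]
t amber_cell 0.48 [347. 273. 366. 281.] 356.4 276.5 140 [ 0.292 -0.35 ]
t amber_cell 0.37 [113. 229. 172. 251.] 146.4 238.0 895 [0.412 0.236]
t green_cell 0.5 [326. 219. 341. 231.] 333.2 224.6 114 [ 0.438 -0.292]
t green_cell 0.48 [185. 150. 299. 185.] 243.1 169.2 3450 [ 0.603 -0.041]
t green_cell 0.15 [330. 115. 370. 146.] 348.1 129.7 908 [ 0.712 -0.347]
t mouse 0.78 [400. 214. 423. 253.] 409.0 234.7 793 [ 0.405 -0.503]
t mug 0.61 [329. 112. 370. 148.] 348.4 129.8 948 [ 0.711 -0.347]
```

View pics/a_s.png

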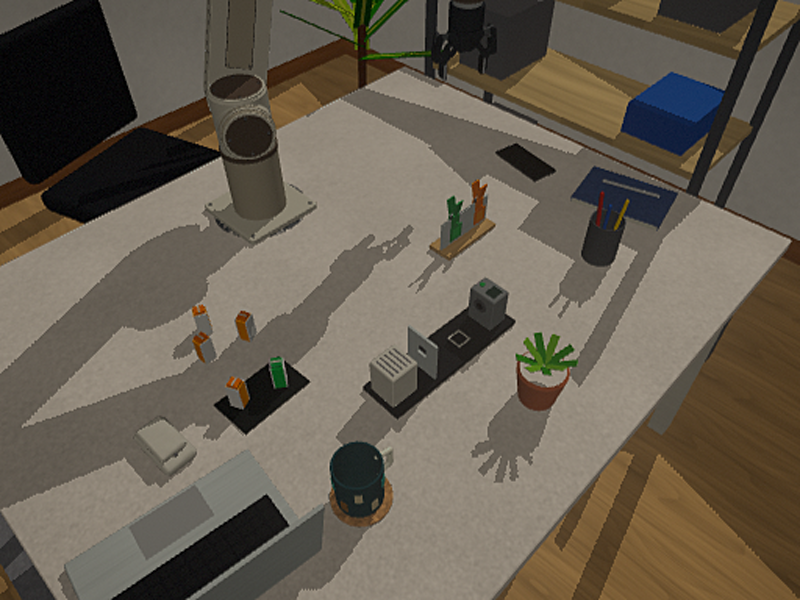

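View pics/a_t.png

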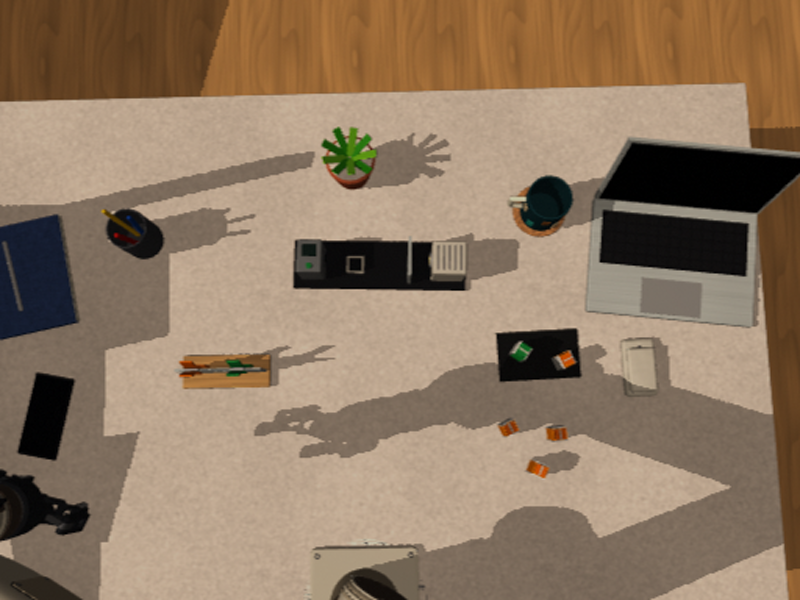

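```bash
cat >> h.py <<'E'
from scipy.spatial.transform import Rotation as Ro
def st():
    o=get_obs();M=Ro.from_quat(o["tool_rot"]).as_matrix()
    print("t",round(o["clock"],2),"tcp",np.round(o["eef_pos"],4),"y",M[:,1].round(3),"z",M[:,2].round(3),"q",np.round(o["joint_pos"],2),"w",round(o["grip_width"],4),"F",np.round(o["ft_force"],1));return o,M
E
python3 - <<'E'
from h import *
st();c=camera("wrist");print(ray(c,256,192),ray(c,356,192)[1],c["K"][0,0])
t=camera("top")
g=cv2.cvtColor(t["image"],cv2.COLOR_RGB2HSV)
# bench dark base
for r in silhouettes("bench",t)[:1]:
    m=r["region"]; dark=(m&(g[...,2]<60)).astype(np.uint8)
    rc=cv2.minAreaRect(cv2.findNonZero(m.astype(np.uint8)));b=cv2.boxPoints(rc);print("bench",b,[atz(t,*p,.012)[:2].round(3) for p in b])
E
```

```text
t 1.0 tcp [0.2237 0.4472 0.2313] y [0.447 0.894 0.   ] z [ 0.  0. -1.] q [ 1.11  0.24  0.01  1.34 -0.    1.57] w 0.0853 F [-0.1 -0.2 -0.2]
(array([0.15728268, 0.48161476, 0.37354578]), array([ 0.25683943, -0.14397402, -0.95566992])) [ 0.3968827   0.17370537 -0.90128273] 272.43518387590296
bench [[188.844   184.19608]
 [189.1886  152.83722]
 [298.23038 154.03549]
 [297.88577 185.39435]] [array([0.565, 0.118]), array([0.658, 0.116]), array([ 0.647, -0.202]), array([ 0.555, -0.198])]
```

>>> drive_tool([
  [[35, -25, 5], [0, 0, 0], 1],
  [[35, -25, 5], [0, 0, 0], 1],
  [[35, -25, 5], [0, 0, 0], 1],
  [[35, -25, 5], [0, 0, 0], 1],
  [[20, -25, 5], [0, 0, 0], 1],
  [[0, 0, 0], [0, 0, 0], 1],
])

```text
clock: 1.65
eef_pos: [0.3822, 0.3224, 0.2565]
tool_rot: [0.233, 0.972, -0.0, 0.001]
ft_force: [-0.1, -0.5, 0.2]
grip_width: 0.0851
grasp_force: 0.0
```

>>> drive_tool([
  [[0, 0, 0], [0, 0, -7], 1],
  [[0, 0, 0], [0, 0, -7], 1],
  [[0, 0, 0], [0, 0, -7], 1],
  [[0, 0, 0], [0, 0, -7], 1],
  [[0, 0, 0], [0, 0, -7], 1],
  [[0, 0, 0], [0, 0, -7], 1],
  [[0, 0, 0], [0, 0, -7], 1],
  [[0, 0, 0], [0, 0, -7], 1],
])

```text
clock: 2.32
eef_pos: [0.3779, 0.3264, 0.2555]
tool_rot: [0.662, 0.75, -0.0, -0.0]
ft_force: [0.5, -0.0, 1.1]
grip_width: 0.0856
grasp_force: 0.0
```

>>> drive_tool([
  [[0, 0, 0], [0, 0, -7], 1],
  [[0, 0, 0], [0, 0, 0], 1],
])

```text
clock: 2.48
eef_pos: [0.3779, 0.3263, 0.2555]
tool_rot: [0.705, 0.709, -0.0, -0.0]
ft_force: [0.3, 0.0, 0.0]
grip_width: 0.0855
grasp_force: 0.0
```

```bash
python3 - <<'E'
from h import *
st();c=camera("wrist");print(ray(c,256,192))
np.savez("w1.npz",**{k:c[k] for k in("image","K","view")})
save("w1.png",cv2.resize(c["image"],(800,600),interpolation=cv2.INTER_CUBIC))
for q in["stand","orange_clip","green_clip"]:
    for r in silhouettes(q,c)[:2]: print(q,round(r["conf"],2),np.round(r["bbox"]))
E
```

```text
t 2.48 tcp [0.3779 0.3263 0.2555] y [ 1.     0.006 -0.   ] z [-0.  0. -1.] q [0.71 0.23 0.05 1.4  0.   2.28] w 0.0855 F [0.3 0.  0. ]
(array([0.37818301, 0.40221996, 0.39769588]), array([-0.01145278, -0.29507685, -0.95540488]))
stand 0.92 [266. 164. 307. 285.]
orange_clip 0.7 [281. 184. 306. 226.]
orange_clip 0.55 [501. 325. 512. 337.]
```

View pics/w1.png

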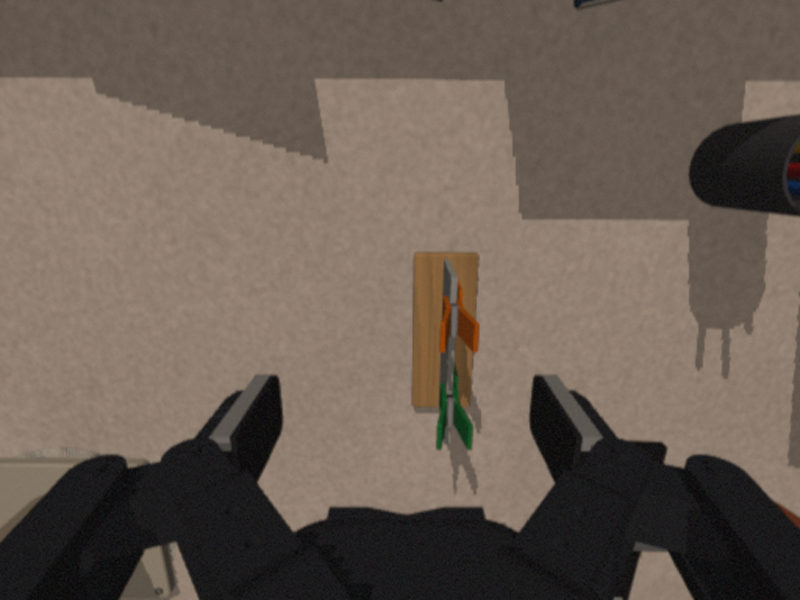

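>>> drive_tool([
  [[25, -25, -20], [0, 0, 0], 1],
  [[17, -20, -20], [0, 0, 0], 1],
  [[0, 0, -10], [0, 0, 0], 1],
  [[0, 0, 0], [0, 0, 0], 1],
])

```text
clock: 3.02
eef_pos: [0.4194, 0.2792, 0.2028]
tool_rot: [0.705, 0.709, -0.003, -0.001]
ft_force: [-0.9, -0.5, 0.2]
grip_width: 0.0856
grasp_force: 0.0
```

```bash
python3 - <<'E'
from h import *
st();c=camera("wrist")
np.savez("w2.npz",**{k:c[k] for k in("image","K","view")})
p=np.load("w1.npz")
for n,d in(("w1",p),("w2",c)):
    g=cv2.cvtColor(d["image"],cv2.COLOR_RGB2HSV)
    m=((g[...,0]<13)&(g[...,1]>190)&(g[...,2]>90)).astype(np.uint8);m[:, :200]=0;m[:,400:]=0
    k,l,s,ce=cv2.connectedComponentsWithStats(m)
    for i in range(1,k):
        if s[i,4]>15: print(n,s[i],ce[i].round(1),atz(d,*ce[i],.11).round(4))
for r in silhouettes("stand",c)[:1]+silhouettes("orange_clip",c)[:2]+silhouettes("orange_filter",c)[:2]: print(round(r["conf"],2),np.round(r["bbox"]))
o=proj(c,[0.42,.30,.1])[0];print(o)
x,y=int(o[0])-90,int(o[1])-68;x=max(x,0);y=max(y,0);print(x,y)
save("w2.png",cv2.resize(c["image"][y:y+135,x:x+180],None,fx=4.44,fy=4.44,interpolation=cv2.INTER_CUBIC))
E
```

```text
t 3.02 tcp [0.4194 0.2792 0.2028] y [ 1.     0.006 -0.005] z [-0.005 -0.003 -1.   ] q [ 0.59  0.27 -0.04  1.27  0.    2.15] w 0.0856 F [-0.9 -0.5  0.2]
w1 [282 190   6  33  75] [284.4 205.5] [0.4067 0.2977 0.11  ]
w1 [294 197  12  28  92] [301.3 210.6] [0.4259 0.2918 0.11  ]
w2 [259 161  12  39 164] [265.4 179. ] [0.4248 0.2944 0.11  ]
w2 [239 168  13  30  86] [242.8 182.4] [0.4047 0.2911 0.11  ]
0.84 [234. 132. 282. 278.]
0.92 [241. 156. 272. 199.]
[260.11342402 170.31071218]
170 102
```

View pics/w2.png

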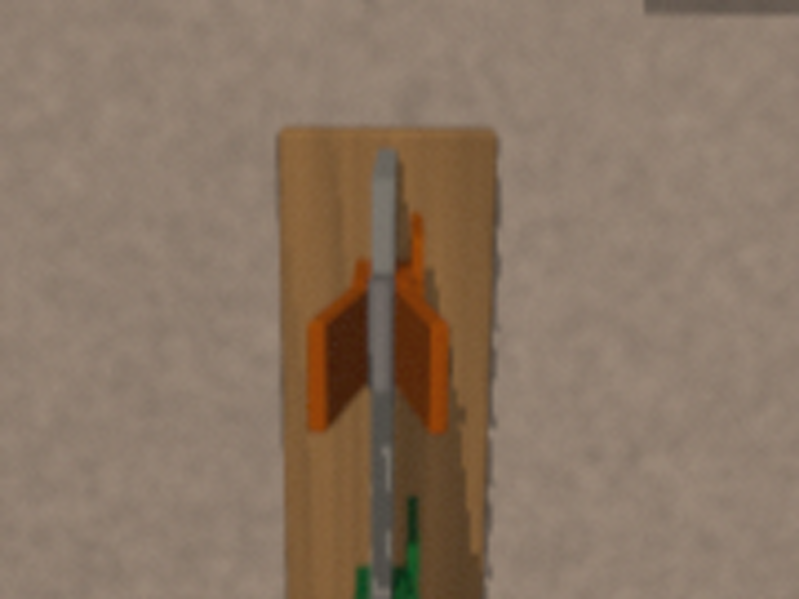

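```bash
python3 - <<'E'
from h import *
a=np.load("w1.npz");b=np.load("w2.npz")
for p,q in(((306,224),(270.7,199.4)),((282,224),(239.2,199.2)),((306,207.5),(270.7,174)),((282.3,207.5),(239.2,174))):
    print(tri((a,*p),(b,*q)).round(4),atz(b,*q,.126).round(4))
B=lambda u,v:(u/4.444+170,v/4.444+102)
print("board end",atz(b,*B(385,151),.08),"board edge far",atz(b,*B(373,275),.08),atz(b,*B(392,275),.08))
print("board near",atz(b,*B(381,585),.08))
print("foot L",atz(b,*B(280,131),.012),atz(b,*B(286,598),.012),"R",atz(b,*B(497,131),.012))
E
```

```text
[0.4297 0.2797 0.1212] [0.4292 0.2807 0.126 ]
[0.4028 0.2814 0.1258] [0.4025 0.2807 0.126 ]
[0.4282 0.3027 0.1279] [0.4288 0.3028 0.126 ]
[0.4028 0.3032 0.1301] [0.4028 0.3027 0.126 ]
board end [0.41641414 0.32902553 0.08      ] board edge far [0.41383302 0.30190659 0.08      ] [0.41805168 0.30193691 0.08      ]
board near [0.4157678  0.22621076 0.08      ]
foot L [0.3871056  0.32734547 0.012     ] [0.38576554 0.18842565 0.012     ] R [0.44555303 0.32773    0.012     ]
```

>>> drive_tool([
  [[-3.4, 12.5, -30], [0, 0, 0], 0.7],
  [[0, 0, -35], [0, 0, 0], 0.7],
  [[0, 0, -30], [0, 0, 0], 0.7],
  [[0, 0, -9], [0, 0, 0], 0.7],
  [[0, 0, 0], [0, 0, 0], 0.6],
])

```text
clock: 3.63
eef_pos: [0.4152, 0.2931, 0.0999]
tool_rot: [0.704, 0.71, -0.002, -0.0]
ft_force: [-0.2, -1.1, 0.6]
grip_width: 0.0513
grasp_force: 0.0
```

```bash
python3 - <<'E'
from h import *
st()
E
```

```text
t 3.63 tcp [0.4152 0.2931 0.0999] y [ 1.     0.009 -0.004] z [-0.004 -0.003 -1.   ] q [ 0.61  0.36 -0.19  1.02  0.    2.18] w 0.0513 F [-0.2 -1.1  0.6]
```

>>> drive_tool([
  [[0.5, -1, 0], [0, 0, 0], 0.3],
  [[0, 0, 0], [0, 0, 0], 0],
  [[0, 0, 0], [0, 0, 0], 0],
  [[0, 0, 0], [0, 0, 0], 0],
  [[0, 0, 0], [0, 0, 0], 0],
  [[0, 0, 0], [0, 0, 0], 0],
])

```text
clock: 4.13
eef_pos: [0.4178, 0.2941, 0.1053]
tool_rot: [0.704, 0.71, 0.002, -0.001]
ft_force: [-5.2, 0.4, 11.7]
grip_width: 0.0109
grasp_force: 65.3
```

>>> drive_tool([
  [[0, 0, 6], [0, 0, 0], 0],
  [[0, 0, 25], [0, 0, 0], 0],
  [[0, 0, 35], [0, 0, 0], 0],
  [[0, 0, 40], [0, 0, 0], 0],
  [[0, 0, 25], [0, 0, 0], 0],
  [[0, 0, 0], [0, 0, 0], 0],
  [[0, 0, 0], [0, 0, 0], 0],
])

```text
clock: 4.72
eef_pos: [0.4193, 0.2934, 0.236]
tool_rot: [0.705, 0.71, 0.004, 0.001]
ft_force: [-0.5, 0.1, -1.4]
grip_width: 0.0108
grasp_force: 63.6
```

```bash
python3 - <<'E'
from h import *
st();s=camera("scene");w=camera("wrist")
A=s["image"][60:200,230:417];B=w["image"][170:384,120:405]
save("l.png",np.hstack([cv2.resize(A,(400,300),interpolation=cv2.INTER_CUBIC),cv2.resize(B,(400,300),interpolation=cv2.INTER_CUBIC)]))
E
```

```text
t 4.72 tcp [0.4193 0.2934 0.236 ] y [1.    0.007 0.006] z [ 0.006  0.004 -1.   ] q [ 0.61  0.26  0.04  1.34 -0.    2.17] w 0.0108 F [-0.5  0.1 -1.4]
```

View pics/l.png

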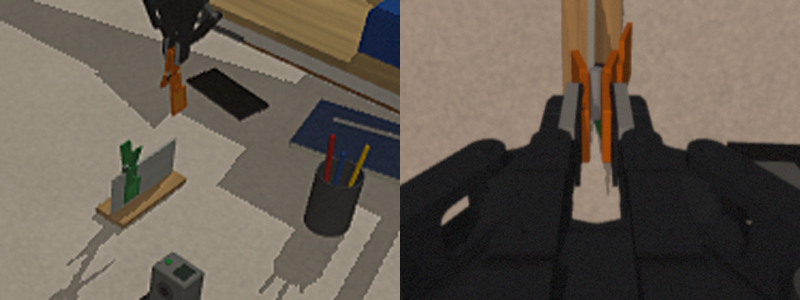

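>>> drive_tool([
  [[10, -27, 2], [0, 0, 7], 0],
  [[10, -27, 2], [0, 0, 7], 0],
  [[10, -27, 2], [0, 0, 7], 0],
  [[10, -27, 2], [0, 0, 7], 0],
  [[10, -27, 2], [0, 0, 7], 0],
  [[10, -27, 0], [0, 0, 7], 0],
  [[10, -27, 0], [0, 0, 7], 0],
  [[10, -27, 0], [0, 0, 7], 0],
])

```text
clock: 5.48
eef_pos: [0.4968, 0.0748, 0.2408]
tool_rot: [0.286, 0.958, -0.001, -0.002]
ft_force: [0.8, 0.3, -0.1]
grip_width: 0.0105
grasp_force: 63.5
```

>>> drive_tool([
  [[10, -27, 0], [0, 0, 7], 0],
  [[10, -27, 0], [0, 0, 7], 0],
  [[10, -27, 0], [0, 0, 7], 0],
  [[10, -27, 0], [0, 0, 7], 0],
  [[5, -15, 0], [0, 0, 4], 0],
  [[0, 0, 0], [0, 0, 0], 0],
])

```text
clock: 5.98
eef_pos: [0.5423, -0.0498, 0.2402]
tool_rot: [0.015, 1.0, -0.001, -0.002]
ft_force: [-0.6, -0.2, -0.8]
grip_width: 0.0108
grasp_force: 63.5
```

```bash
python3 - <<'E'
from h import *
st();c=camera("wrist")
np.savez("w3.npz",**{k:c[k] for k in("image","K","view")})
B0=np.array([.606,-.041]);b=np.array([.033,1]);b/=np.linalg.norm(b);n=np.array([-b[1],b[0]])
for x,y,z in((-.055,.035,.1),(-.055,-.035,.1),(.045,0,.012),(-.125,0,.09),(.12,0,.09)):
    print(x,y,z,proj(c,[*(B0+x*b+y*n),z]).round(1))
save("w3.png",cv2.resize(c["image"],(800,600),interpolation=cv2.INTER_CUBIC))
E
```

```text
t 5.98 tcp [ 0.5423 -0.0498  0.2402] y [ 0.03   1.    -0.001] z [-0.004 -0.001 -1.   ] q [-0.09  0.33  0.15  1.39 -0.   -0.06] w 0.0108 F [-0.6 -0.2 -0.8]
-0.055 0.035 0.1 [[219.  206.1]]
-0.055 -0.035 0.1 [[221.4 262.1]]
0.045 0 0.012 [[297.8 208.5]]
-0.125 0 0.09 [[161.9 231.1]]
0.12 0 0.09 [[370.5 231.8]]
```

View pics/w3.png

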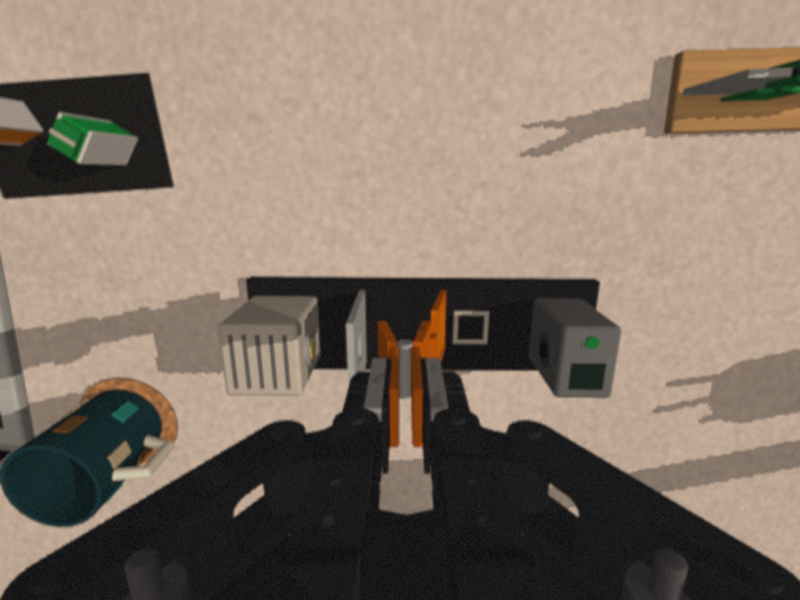

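>>> drive_tool([
  [[0, 35, 0], [0, 0, 0], 0],
  [[0, 35, 0], [0, 0, 0], 0],
  [[0, 0, 0], [0, 0, 0], 0],
  [[0, 0, 0], [0, 0, 0], 0],
])

```text
clock: 6.37
eef_pos: [0.5414, 0.0259, 0.2416]
tool_rot: [0.012, 1.0, -0.0, -0.001]
ft_force: [-0.9, 0.5, -1.0]
grip_width: 0.0108
grasp_force: 63.5
```

```bash
python3 - <<'E'
from h import *
st();c=camera("wrist")
np.savez("w4.npz",**{k:c[k] for k in("image","K","view")})
B0=np.array([.606,-.041]);b=np.array([.033,1]);b/=np.linalg.norm(b);n=np.array([-b[1],b[0]])
for x,y,z in((-.055,.035,.1),(-.055,-.035,.1),(.045,0,.012),(-.125,0,.09),(.12,0,.09)):
    print(x,y,z,proj(c,[*(B0+x*b+y*n),z]).round(1))
o=proj(c,[*(B0-.055*b),.1])[0].astype(int)-[80,75];print(o)
save("w4.png",cv2.resize(c["image"][o[1]:o[1]+150,o[0]:o[0]+200],None,fx=4,fy=4,interpolation=cv2.INTER_CUBIC))
E
```

```text
t 6.37 tcp [0.5414 0.0259 0.2416] y [ 0.024  1.    -0.   ] z [-0.002 -0.    -1.   ] q [0.05 0.32 0.14 1.39 0.   0.07] w 0.0108 F [-0.9  0.5 -1. ]
-0.055 0.035 0.1 [[150.8 207.6]]
-0.055 -0.035 0.1 [[157.1 263.2]]
0.045 0 0.012 [[245.2 209.9]]
-0.125 0 0.09 [[ 97.9 232. ]]
0.12 0 0.09 [[305.2 233.9]]
[ 74 161]
```

View pics/w4.png

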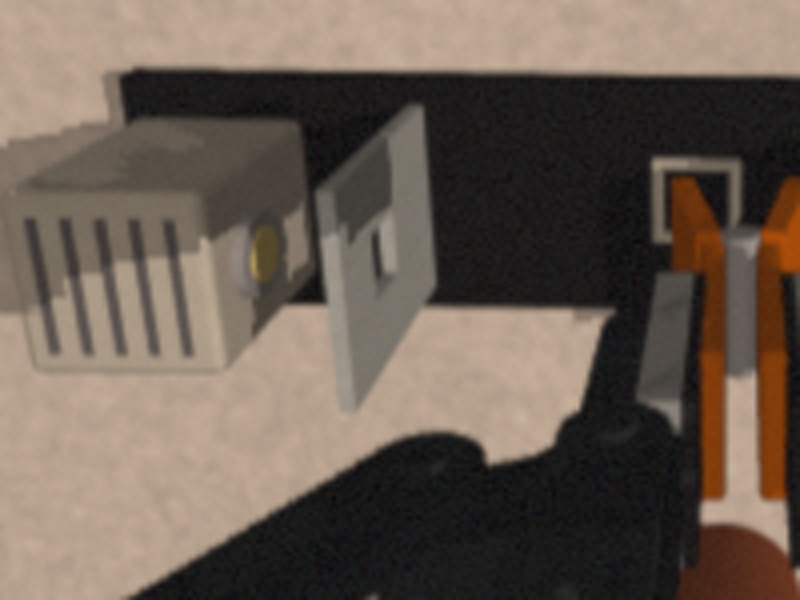

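```bash
python3 - <<'E'
from h import *
c=np.load("w4.npz");a=np.load("w3.npz");C=lambda u,v:(u/4+74,v/4+161)
P=[atz(c,*C(*p),.1) for p in((317,191),(329,189),(339,408),(357,407))];print(np.round(P,4))
near=(P[0]+P[1])/2;far=(P[2]+P[3])/2;print("near",near,"far",far,"len",np.linalg.norm(far-near),"mid",(near+far)/2)
M=[atz(c,*C(*p),.012) for p in((652,157),(742,160),(652,243))];print("mark",np.round(M,4),((M[1]+M[2])/2).round(4))
print("base near edge",atz(c,*C(125,70),.012),atz(c,*C(800,75),.012),"far",atz(c,*C(435,304),.012),atz(c,*C(612,308),.012))
# w3 mark corners in 800px view
M=[atz(a,u/1.5625,v/1.5625,.012) for u,v in((454,311),(489,311),(454,344),(489,344))];print(np.round(M,4),np.mean(M,0).round(4))
print("w3 base near",atz(a,248/1.5625,278/1.5625,.012),atz(a,598/1.5625,281/1.5625,.012))
print("w3 base far", atz(a,530/1.5625,370/1.5625,.012))
# triangulate plate near-top-left corner
print(tri((c,*C(317,191)),(a,347/1.5625,328/1.5625)))
E
```

```text
[[ 0.5706 -0.0923  0.1   ]
 [ 0.5701 -0.0889  0.1   ]
 [ 0.639  -0.0952  0.1   ]
 [ 0.6388 -0.0898  0.1   ]]
near [ 0.57032564 -0.09056239  0.1       ] far [ 0.63886641 -0.09247943  0.1       ] len 0.06856757984540006 mid [ 0.60459602 -0.09152091  0.1       ]
mark [[ 0.5924 -0.0072  0.012 ]
 [ 0.5943  0.0251  0.012 ]
 [ 0.6258 -0.0088  0.012 ]] [0.61   0.0081 0.012 ]
base near edge [ 0.55574637 -0.19105575  0.012     ] [0.56314872 0.04630288 0.012     ] far [ 0.64869028 -0.09158339  0.012     ] [ 0.65188907 -0.02515561  0.012     ]
[[ 0.5928 -0.0065  0.012 ]
 [ 0.5937  0.0255  0.012 ]
 [ 0.6255 -0.0064  0.012 ]
 [ 0.6264  0.0264  0.012 ]] [0.6096 0.0097 0.012 ]
w3 base near [ 0.55615972 -0.19124968  0.012     ] [0.56825253 0.1224431  0.012     ]
w3 base far [0.6544542  0.06631957 0.012     ]
[ 0.57088255 -0.09104623  0.10350465]
```

```bash
python3 - <<'E'
from h import *
c=np.load("w4.npz");C=lambda u,v:(u/4+74,v/4+161)
for z in(.255,.262,.27): print(z,atz(c,*C(704,498),z).round(4),atz(c,*C(784,498),z).round(4))
# predict clip corners
T=np.array([.5414,.0259,.2416])
for dx in(0,.0024):
  for off in((.011,-.0065,.0207),(-.011,-.0065,.0207),(.011,0,-.0153),(-.011,0,-.0153)):
    p=proj(c,T+np.array([dx+off[0],off[1],off[2]]))[0];print(dx,off,((p-[74,161])*4).round(0))
E
```

```text
0.255 [0.5606 0.021  0.255 ] [0.5609 0.032  0.255 ]
0.262 [0.5555 0.0214 0.262 ] [0.5558 0.0318 0.262 ]
0.27 [0.5498 0.0219 0.27  ] [0.55   0.0316 0.27  ]
0 (0.011, -0.0065, 0.0207) [688. 479.]
0 (-0.011, -0.0065, 0.0207) [681. 326.]
0 (0.011, 0, -0.0153) [739. 343.]
0 (-0.011, 0, -0.0153) [735. 216.]
0.0024 (0.011, -0.0065, 0.0207) [688. 495.]
0.0024 (-0.011, -0.0065, 0.0207) [682. 343.]
0.0024 (0.011, 0, -0.0153) [739. 357.]
0.0024 (-0.011, 0, -0.0153) [736. 231.]
```

>>> drive_tool([
  [[20, -30, 0], [0, 0, -0.7], 0],
  [[20, -35, 0], [0, 0, 0], 0],
  [[20, -35, -10], [0, 0, 0], 0],
  [[0, -17, -20], [0, 0, 0], 0],
  [[0, 0, -15], [0, 0, 0], 0],
  [[0, 0, 0], [0, 0, 0], 0],
  [[0, 0, 0], [0, 0, 0], 0],
])

```text
clock: 7.0
eef_pos: [0.6012, -0.0941, 0.1963]
tool_rot: [0.021, 1.0, 0.0, -0.002]
ft_force: [-0.6, -1.0, 0.4]
grip_width: 0.0103
grasp_force: 63.5
```

```bash
python3 - <<'E'
from h import *
st()
E
```

```text
t 7.0 tcp [ 0.6012 -0.0941  0.1963] y [0.041 0.999 0.   ] z [-0.004  0.001 -1.   ] q [-0.16  0.48  0.26  1.35  0.   -0.11] w 0.0103 F [-0.6 -1.   0.4]
```

>>> drive_tool([
  [[0.5, 2.5, -15], [0, 0, 0], 0],
  [[0, 0, -20], [0, 0, 0], 0],
  [[0, 0, 0], [0, 0, 0], 0],
  [[0, 0, 0], [0, 0, 0], 0],
])

```text
clock: 7.33
eef_pos: [0.6024, -0.0903, 0.163]
tool_rot: [0.019, 1.0, 0.0, -0.001]
ft_force: [0.1, -1.6, -0.3]
grip_width: 0.0108
grasp_force: 63.5
```

```bash
python3 - <<'E'
from h import *
st();c=camera("wrist");s=camera("scene")
np.savez("w5.npz",**{k:c[k] for k in("image","K","view")})
W=c["image"][150:300,180:340];S=s["image"][155:275,225:353]
save("w5.png",np.hstack([cv2.resize(W,(400,375),interpolation=cv2.INTER_CUBIC),cv2.resize(S,(400,375),interpolation=cv2.INTER_CUBIC)]))
E
```

```text
t 7.33 tcp [ 0.6024 -0.0903  0.163 ] y [0.039 0.999 0.   ] z [-0.001  0.    -1.   ] q [-0.15  0.49  0.19  1.27 -0.   -0.11] w 0.0108 F [ 0.1 -1.6 -0.3]
```

View pics/w5.png

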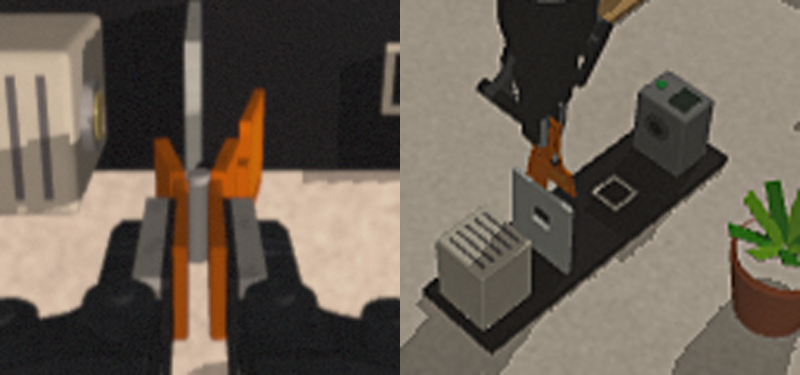

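>>> drive_tool([
  [[-0.5, -1.2, -15], [0, 0, 0], 0],
  [[0, 0, -12], [0, 0, 0], 0],
  [[0, 0, -6], [0, 0, 0], 0],
  [[0, 0, 0], [0, 0, 0], 0],
  [[0, 0, 0], [0, 0, 0], 0],
])

```text
clock: 7.85
eef_pos: [0.6029, -0.0922, 0.1305]
tool_rot: [0.02, 1.0, -0.0, 0.0]
ft_force: [0.6, 1.0, -0.3]
grip_width: 0.0105
grasp_force: 63.5
```

>>> drive_tool([
  [[0, 0, -5], [0, 0, 0], 0],
  [[0, 0, -2], [0, 0, 0], 0],
  [[0, 0, 0], [0, 0, 0], 0],
])

```text
clock: 8.1
eef_pos: [0.6041, -0.0924, 0.1257]
tool_rot: [0.02, 1.0, -0.0, 0.003]
ft_force: [-1.8, 0.3, 9.3]
grip_width: 0.0105
grasp_force: 64.7
```

>>> drive_tool([
  [[-2, 0, 3], [0, 0, 0], 0],
  [[0, 0, -5], [0, 0, 0], 0],
  [[0, 0, -2], [0, 0, 0], 0],
  [[0, 0, 0], [0, 0, 0], 0],
])

```text
clock: 8.43
eef_pos: [0.6023, -0.0926, 0.1252]
tool_rot: [0.02, 1.0, -0.001, 0.004]
ft_force: [-8.1, 1.0, 26.3]
grip_width: 0.0103
grasp_force: 67.1
```

>>> drive_tool([
  [[0, 0, 0], [0, 0, 0], 0.3],
  [[0, 0, 0], [0, 0, 0], 0.6],
  [[0, 0, 2], [0, 0, 0], 0.6],
  [[0, 0, 4], [0, 0, 0], 0.6],
  [[0, 0, 0], [0, 0, 0], 0.6],
  [[0, 0, 25], [0, 0, 0], 0.6],
  [[0, 0, 35], [0, 0, 0], 0.6],
  [[-20, 30, 30], [0, 0, 0], 0.6],
])

```text
clock: 9.1
eef_pos: [0.5848, -0.0689, 0.2115]
tool_rot: [0.022, 1.0, -0.001, 0.001]
ft_force: [1.5, 0.8, 1.3]
grip_width: 0.0511
grasp_force: 0.0
```

>>> drive_tool([
  [[-20, 30, 0], [0, 0, 0], 0.9],
  [[-20, 10, 0], [0, 0, 0], 0.9],
  [[0, 0, 0], [0, 0, 0], 0.9],
  [[0, 0, 0], [0, 0, 0], 0.9],
])

```text
clock: 9.43
eef_pos: [0.5421, -0.025, 0.2113]
tool_rot: [0.019, 1.0, -0.0, -0.0]
ft_force: [0.1, 0.8, -0.2]
grip_width: 0.0768
grasp_force: 0.0
```

```bash
python3 - <<'E'
from h import *
st();c=camera("wrist")
np.savez("w6.npz",**{k:c[k] for k in("image","K","view")})
o=proj(c,[.605,-.0915,.1])[0].astype(int)-[90,75];o=np.maximum(o,0);print(o)
save("w6.png",cv2.resize(c["image"][o[1]:o[1]+150,o[0]:o[0]+200],None,fx=4,fy=4,interpolation=cv2.INTER_CUBIC))
E
```

```text
t 9.43 tcp [ 0.5421 -0.025   0.2113] y [ 0.038  0.999 -0.   ] z [-0. -0. -1.] q [-0.05  0.33  0.08  1.32 -0.   -0.01] w 0.0768 F [ 0.1  0.8 -0.2]
[107 173]
```

View pics/w6.png

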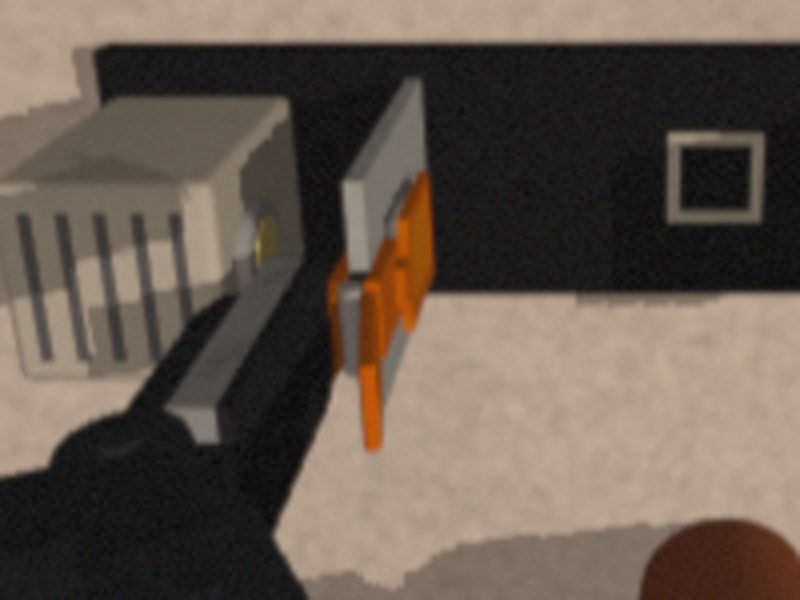

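```bash
python3 - <<'E'
from h import *
from scipy.optimize import least_squares
c=np.load("w6.npz");o=np.array([107,173])
b=np.array([.037,1]);b/=np.linalg.norm(b);n=np.array([-b[1],b[0]]);G=np.array([.6043,-.0915])
def W(x,y,z,e=(0,0)): return np.array([*(G+(x+e[0])*b+(y+e[1])*n),z])
q=lambda P:((proj(c,P)[0]-o)*4).round(0)
print("plate top near L/R",q(W(-.0025,.035,.1)),q(W(.0025,.035,.1)),"bottom near",q(W(.0025,.035,.012)))
print("hole near top/bot",q(W(.0025,.011,.075)),q(W(.0025,.011,.053)))
for nm,y,z in(("near bot",.017,.046),("near top",.017,.082),("far top",-.017,.082),("far bot",-.017,.046)): print(nm,q(W(.0095,y,z)))
print("handle far top",q(W(.013,-.011,.146)), "bar near/far",q(W(0,.011,.11)),q(W(0,-.011,.11)))
E
```

```text
plate top near L/R [342. 176.] [361. 176.] bottom near [420.  74.]
hole near top/bot [387. 222.] [402. 191.]
near bot [428. 163.]
near top [406. 212.]
far top [413. 324.]
far bot [433. 265.]
handle far top [377. 447.] bar near/far [349. 281.] [355. 359.]
```

>>> drive_tool([
  [[-10, -38, 2], [0, 0, 0], 0.9],
  [[-10, -38, 2], [0, 0, 0], 0.9],
  [[-10, -38, 2], [0, 0, 0], 0.9],
  [[-10, -38, 2], [0, 0, 0], 0.9],
  [[-10, -38, 2], [0, 0, 0], 0.9],
  [[-10, -38, 2], [0, 0, 0], 0.9],
  [[-10, -38, 2], [0, 0, 0], 0.9],
  [[-10, -38, 2], [0, 0, 0], 0.9],
])

```text
clock: 10.15
eef_pos: [0.4622, -0.3328, 0.2266]
tool_rot: [0.021, 1.0, -0.0, -0.0]
ft_force: [0.9, 0.1, 0.8]
grip_width: 0.0764
grasp_force: 0.0
```

>>> drive_tool([
  [[-10, -36, 0], [0, 0, 0], 0.9],
  [[0, 0, 0], [0, 0, 0], 0.9],
  [[0, 0, 0], [0, 0, 0], 0.9],
])

```text
clock: 10.4
eef_pos: [0.4518, -0.3688, 0.2259]
tool_rot: [0.023, 1.0, 0.0, -0.0]
ft_force: [0.1, 0.6, 0.2]
grip_width: 0.0771
grasp_force: 0.0
```

```bash
python3 - <<'E'
from h import *
st();c=camera("wrist")
np.savez("w7.npz",**{k:c[k] for k in("image","K","view")})
for q in("amber_cell","green_cell"):
    for r in silhouettes(q,c)[:5]: 
        ys,xs=np.nonzero(r["region"]);print(q,round(r["conf"],2),np.round(r["bbox"]),atz(c,xs.mean(),ys.mean(),.04).round(3))
print(proj(c,[.421,-.367,.06]))
E
```

```text
t 10.4 tcp [ 0.4518 -0.3688  0.2259] y [0.045 0.999 0.001] z [-0.001  0.001 -1.   ] q [-0.68  0.41  0.23  1.39  0.   -0.64] w 0.0771 F [0.1 0.6 0.2]
amber_cell 0.91 [259.   1. 287.  45.] [ 0.293 -0.347  0.04 ]
amber_cell 0.9 [328.  12. 372.  55.] [ 0.305 -0.264  0.04 ]
amber_cell 0.56 [245. 131. 273. 164.] [ 0.422 -0.366  0.04 ]
green_cell 0.58 [309. 141. 346. 173.] [ 0.438 -0.29   0.04 ]
green_cell 0.33 [244. 132. 275. 165.] [ 0.422 -0.366  0.04 ]
green_cell 0.28 [471. 271. 512. 326.] [ 0.653 -0.04   0.04 ]
[[259.19592905 148.78221084]]
```

>>> drive_tool([
  [[0, 0, -30], [0, 0, 0], 0.9],
  [[0, 0, -30], [0, 0, 0], 0.9],
  [[0, 0, 0], [0, 0, 0], 0.9],
  [[0, 0, 0], [0, 0, 0], 0.9],
])

```text
clock: 10.88
eef_pos: [0.4522, -0.3634, 0.1659]
tool_rot: [0.019, 1.0, 0.001, -0.002]
ft_force: [0.1, 0.9, -0.5]
grip_width: 0.0768
grasp_force: 0.0
```

```bash
python3 - <<'E'
from h import *
st();c=camera("wrist");a=np.load("w7.npz")
np.savez("w8.npz",**{k:c[k] for k in("image","K","view")})
for r in silhouettes("amber_cell",c)[:3]: print(round(r["conf"],2),np.round(r["bbox"]))
o=proj(c,[.421,-.367,.05])[0].astype(int)-[36,42];p=proj(a,[.421,-.367,.05])[0].astype(int)-[27,31];print(o,p)
A=cv2.resize(c["image"][o[1]:o[1]+75,o[0]:o[0]+72],(576,600),interpolation=cv2.INTER_CUBIC)
B=cv2.resize(a["image"][p[1]:p[1]+56,p[0]:p[0]+56],(224,224),interpolation=cv2.INTER_CUBIC)
T=camera("top")["image"][215:290,318:374];T=cv2.resize(T,(224,300),interpolation=cv2.INTER_CUBIC)
save("w8.png",np.hstack([A,np.vstack([B,T,np.zeros((76,224,3),np.uint8)])]))
E
```

```text
t 10.88 tcp [ 0.4522 -0.3634  0.1659] y [0.037 0.999 0.003] z [-0.004  0.003 -1.   ] q [-0.68  0.44  0.11  1.25  0.   -0.64] w 0.0768 F [ 0.1  0.9 -0.5]
0.7 [251.   0. 291.  34.]
0.62 [234. 140. 272. 177.]
0.58 [337.   0. 399.  46.]
[217 114] [232 116]
```

View pics/w8.png

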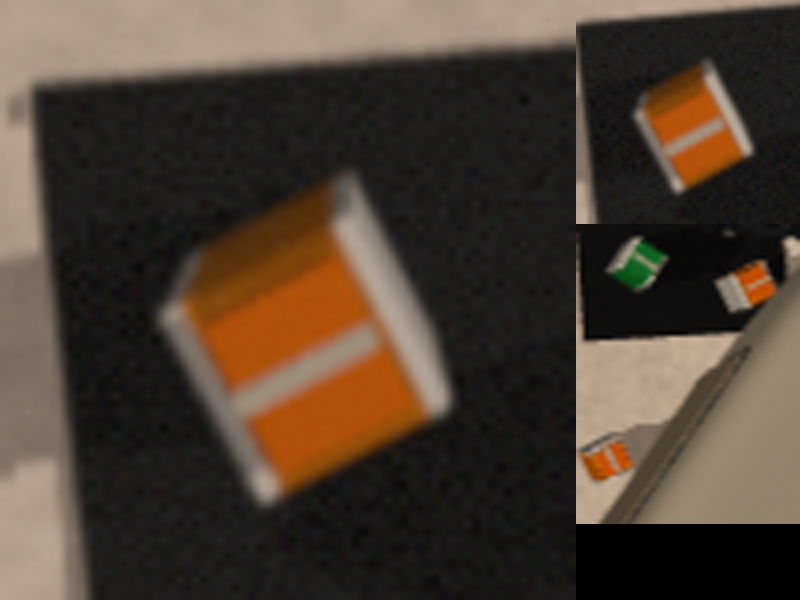

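```bash
python3 - <<'E'
from h import *
c=np.load("w8.npz");a=np.load("w7.npz")
C=lambda u,v:(u/8+217,v/8+114);D=lambda u,v:((u-576)/4+232,v/4+116)
e=[atz(c,*C(238,403),.064),atz(c,*C(378,340),.064)];print("ridge",np.round(e,4),(sum(e)/2).round(4),np.degrees(np.arctan2(*(e[1]-e[0])[[1,0]])))
p,q=[atz(c,*C(*u),.057) for u in((262,500),(448,408))];print("glass top far edge",p,q,np.linalg.norm(q-p),np.degrees(np.arctan2(q[1]-p[1],q[0]-p[0])))
l=atz(c,*C(165,312),.057);print("left edge",l,np.linalg.norm(l-p),"ctr",(l+q)/2)
# height: triangulate from both shots
for u,v in(((262,500),(681,190)),((448,408),(752,153)),((238,403),(666,151)),((378,340),(722,126))): print(tri((c,*C(*u)),(a,*D(*v))).round(4))
# top-camera check
E
```

```text
ridge [[ 0.4258 -0.3731  0.064 ]
 [ 0.4192 -0.3569  0.064 ]] [ 0.4225 -0.365   0.064 ] 112.22716564434599
glass top far edge [ 0.43890467 -0.37119196  0.057     ] [ 0.42868291 -0.34891514  0.057     ] 0.02451001412705827 114.64810531637374
left edge [ 0.41620139 -0.38132005  0.057     ] 0.024859946275345005 ctr [ 0.42244215 -0.36511759  0.057     ]
[ 0.4316 -0.3691  0.0894]
[ 0.4269 -0.3489  0.0663]
[ 0.4241 -0.3724  0.0733]
[ 0.4198 -0.3567  0.0611]
```

The candidates (wrist px) are the cells at (273,23), (350,33) and (259,148), plus one at scene px (130,204). The one meant is (259,148), on the mat at r≈0.56 m against 0.39–0.46 m for the others. The crop confirms it: orange cap, and a ridge at about 114° running between the white faces.

>>> drive_tool([
  [[-10, 0, 0], [0, 0, 6.5], 0.7],
  [[-10, -1, 0], [0, 0, 6.5], 0.7],
  [[-10, -1, -10], [0, 0, 6.5], 0.7],
  [[0, 0, -25], [0, 0, 6.5], 0.7],
  [[0, 0, -15], [0, 0, 0], 0.7],
  [[0, 0, 0], [0, 0, 0], 0.7],
  [[0, 0, 0], [0, 0, 0], 0.7],
])

```text
clock: 11.62
eef_pos: [0.4232, -0.3678, 0.1183]
tool_rot: [-0.205, 0.979, -0.0, 0.0]
ft_force: [0.2, 0.4, -0.0]
grip_width: 0.0597
grasp_force: 0.0
```

```bash
python3 - <<'E'
from h import *
o,M=st();print(np.degrees(np.arctan2(M[1,1],M[0,1])))
E
```

```text
t 11.62 tcp [ 0.4232 -0.3678  0.1183] y [-0.402  0.916 -0.001] z [ 0.001 -0.001 -1.   ] q [-0.72  0.43 -0.03  1.11 -0.   -1.13] w 0.0597 F [ 0.2  0.4 -0. ]
113.7162462562075
```

>>> drive_tool([
  [[-1, 2.5, -25], [0, 0, 0.3], 0.7],
  [[0, 0, -25], [0, 0, 0], 0.7],
  [[0, 0, -25], [0, 0, 0], 0.7],
  [[0, 0, -15], [0, 0, 0], 0.7],
  [[0, 0, -7], [0, 0, 0], 0.7],
  [[0, 0, 0], [0, 0, 0], 0.7],
  [[0, 0, 0], [0, 0, 0], 0.7],
])

```text
clock: 12.2
eef_pos: [0.4229, -0.366, 0.0218]
tool_rot: [-0.208, 0.978, -0.001, 0.001]
ft_force: [0.0, -0.2, 0.1]
grip_width: 0.0598
grasp_force: 0.0
```

>>> drive_tool([
  [[0, 0.5, 0], [0, 0, 0], 0.5],
  [[0, 0, 0], [0, 0, 0], 0.4],
  [[0, 0, 0], [0, 0, 0], 0.3],
  [[0, 0, 0], [0, 0, 0], 0.2],
  [[0, 0, 0], [0, 0, 0], 0.1],
  [[0, 0, 0], [0, 0, 0], 0],
  [[0, 0, 0], [0, 0, 0], 0],
  [[0, 0, 0], [0, 0, 0], 0],
])

```text
clock: 12.87
eef_pos: [0.4227, -0.3654, 0.0217]
tool_rot: [-0.208, 0.978, -0.001, 0.001]
ft_force: [-0.9, 0.4, 6.0]
grip_width: 0.0244
grasp_force: 59.4
```

>>> drive_tool([
  [[0, 0, 15], [0, 0, 0], 0],
  [[0, 0, 30], [0, 0, 0], 0],
  [[0, 0, 38], [0, 0, 0], 0],
  [[0, 0, 38], [0, 0, 0], 0],
  [[0, 0, 38], [0, 0, 0], 0],
  [[0, 0, 30], [0, 0, 0], 0],
  [[0, 0, 0], [0, 0, 0], 0],
  [[0, 0, 0], [0, 0, 0], 0],
])

```text
clock: 13.53
eef_pos: [0.4227, -0.3655, 0.2116]
tool_rot: [-0.208, 0.978, -0.002, 0.002]
ft_force: [0.3, -0.9, -2.1]
grip_width: 0.024
grasp_force: 58.8
```

>>> drive_tool([
  [[12, 30, 0], [0, 0, 5], 0],
  [[12, 30, 0], [0, 0, 5], 0],
  [[12, 30, 0], [0, 0, 5], 0],
  [[12, 30, 0], [0, 0, 5], 0],
  [[14, 30, 0], [0, 0, 5], 0],
  [[14, 30, 0], [0, 0, 5], 0],
  [[14, 30, 0], [0, 0, 5], 0],
  [[14, 30, 0], [0, 0, 5], 0],
])

```text
clock: 14.2
eef_pos: [0.5247, -0.1227, 0.2068]
tool_rot: [-0.532, 0.847, 0.002, -0.002]
ft_force: [0.2, 0.2, -0.9]
grip_width: 0.0244
grasp_force: 58.8
```

>>> drive_tool([
  [[15, 30, 0], [0, 0, 6], 0],
  [[15, 30, 0], [0, 0, 6], 0],
  [[15, 30, 0], [0, 0, 6], 0],
  [[15, 30, 0], [0, 0, 6], 0],
  [[10, 10, 0], [0, 0, 0], 0],
  [[0, 0, 0], [0, 0, 0], 0],
  [[0, 0, 0], [0, 0, 0], 0],
])

```text
clock: 14.78
eef_pos: [0.5946, 0.0061, 0.2065]
tool_rot: [-0.695, 0.719, 0.002, -0.002]
ft_force: [-0.4, -0.1, -1.6]
grip_width: 0.0241
grasp_force: 58.9
```

```bash
python3 - <<'E'
from h import *
o,M=st();print(np.degrees(np.arctan2(M[1,1],M[0,1])))
E
```

```text
t 14.78 tcp [0.5946 0.0061 0.2065] y [-0.999  0.033  0.005] z [-0.005 -0.001 -1.   ] q [ 0.01  0.44  0.23  1.36 -0.   -1.53] w 0.0241 F [-0.4 -0.1 -1.6]
178.1130857202472
```

>>> drive_tool([
  [[14, 3, -25], [0, 0, 0], 0],
  [[0, 0, -30], [0, 0, 0], 0],
  [[0, 0, -30], [0, 0, 0], 0],
  [[0, 0, -20], [0, 0, 0], 0],
  [[0, 0, 0], [0, 0, 0], 0],
  [[0, 0, 0], [0, 0, 0], 0],
])

```text
clock: 15.28
eef_pos: [0.6075, 0.0071, 0.1024]
tool_rot: [-0.694, 0.72, 0.002, -0.002]
ft_force: [0.0, 0.2, -0.2]
grip_width: 0.0246
grasp_force: 59.1
```

```bash
python3 - <<'E'
from h import *
o,M=st();c=camera("wrist");s=camera("scene")
np.savez("w9.npz",**{k:c[k] for k in("image","K","view")})
for n,d in(("w",c),("s",s)):
  for r in silhouettes("amber_cell",d)[:3]+silhouettes("orange_filter",d)[:1]: print(n,round(r["conf"],2),np.round(r["bbox"]))
T=o["eef_pos"]
P=np.array([T+[x,y,z] for x in(-.0125,.0125) for y in(-.0125,.0125) for z in(-.018,.036)])
for n,d in(("w",c),("s",s)): q=proj(d,P);print(n,q.min(0).round(0),q.max(0).round(0))
g=cv2.cvtColor(c["image"],cv2.COLOR_RGB2HSV);m=((g[...,0]<15)&(g[...,1]>170)&(g[...,2]>100)).astype(np.uint8)
k,l,S,ce=cv2.connectedComponentsWithStats(m)
print([ (S[i],ce[i].round(1)) for i in range(1,k) if S[i,4]>60]); print(proj(c,T+[0,0,.042]),proj(c,[.6095,.009,.012]))
# amber cap line direction
E
```

```text
t 15.28 tcp [0.6075 0.0071 0.1024] y [-0.999  0.036  0.005] z [-0.005 -0.    -1.   ] q [ 0.01  0.53  0.1   1.14 -0.   -1.52] w 0.0246 F [ 0.   0.2 -0.2]
w 0.65 [232. 211. 288. 307.]
w 0.67 [223.   3. 292.  85.]
s 0.7 [287. 183. 298. 205.]
s 0.6 [152. 198. 163. 216.]
s 0.54 [122. 194. 138. 212.]
s 0.58 [263. 204. 281. 228.]
w [232. 210.] [289. 304.]
s [288. 182.] [302. 204.]
[(array([ 223,   58,   64,   28, 1481], dtype=int32), array([255.3,  70.3])), (array([   0,  180,   63,  112, 1218], dtype=int32), array([ 41.5, 231.5])), (array([238, 252,  44,  31, 976], dtype=int32), array([259.3, 270. ])), (array([239, 290,  42,  14, 564], dtype=int32), array([259.9, 296.5]))]
[[261.41502722 288.21789613]] [[257.4271192  197.24245062]]
```

>>> drive_tool([
  [[1, 2, -20], [0, 0, 0], 0],
  [[0, 0, -18], [0, 0, 0], 0],
  [[0, 0, -9], [0, 0, 0], 0],
  [[0, 0, 0], [0, 0, 0], 0],
  [[0, 0, 0], [0, 0, 0], 0],
  [[0, 0, 0], [0, 0, 0], 0],
])

```text
clock: 16.08
eef_pos: [0.6116, 0.0104, 0.0584]
tool_rot: [-0.695, 0.719, -0.001, 0.001]
ft_force: [1.3, -0.9, -1.0]
grip_width: 0.0241
grasp_force: 59.1
```

```bash
python3 - <<'E'
from h import *
o,M=st();c=camera("wrist");s=camera("scene");t=camera("top")
T=o["eef_pos"]
P=np.array([T+[x,y,z] for x in(-.0125,.0125) for y in(-.0125,.0125) for z in(-.018,.036)])
for n,d in(("w",c),("s",s)):
  for r in silhouettes("amber_cell",d)[:2]+silhouettes("orange_filter",d)[:1]: print(n,round(r["conf"],2),np.round(r["bbox"]))
  q=proj(d,P);print(n,q.min(0).round(0),q.max(0).round(0))
# clip check in the wrist view: handles and filter predicted from plate pose
b=np.array([.037,1]);b/=np.linalg.norm(b);n=np.array([-b[1],b[0]]);G=np.array([.6043,-.0915])
F=lambda x,y,z:np.array([*(G+x*b+y*n),z])
q=np.array([proj(c,F(.0095,y,z))[0] for y in(-.017,.017) for z in(.046,.082)]);print("filter pred",q.round(0))
g=cv2.cvtColor(c["image"],cv2.COLOR_RGB2HSV);m=((g[...,0]<15)&(g[...,1]>170)&(g[...,2]>100)).astype(np.uint8)
k,l,S,ce=cv2.connectedComponentsWithStats(m)
print([ (S[i],ce[i].round(1)) for i in range(1,k) if S[i,4]>60])
print("mark",proj(c,[.609,.009,.012]),ray(c,256,192))
E
```

```text
t 16.08 tcp [0.6116 0.0104 0.0584] y [-0.999  0.034 -0.002] z [ 0.002  0.    -1.   ] q [ 0.02  0.58  0.05  1.04 -0.   -1.52] w 0.0241 F [ 1.3 -0.9 -1. ]
w 0.96 [230. 211. 287. 306.]
w 0.6 [161.   1. 380. 334.]
w 0.75 [213.   1. 337.  70.]
w [231. 211.] [288. 304.]
s 0.71 [125. 211. 135. 231.]
s 0.5 [121. 194. 135. 214.]
s 0.77 [262. 205. 279. 227.]
s [289. 193.] [303. 215.]
filter pred [[235.  72.]
 [228.  60.]
 [300.  72.]
 [313.  60.]]
[(array([ 213,    0,  122,   27, 3008], dtype=int32), array([273.1,  12.7])), (array([233,  31,  71,   7, 359], dtype=int32), array([267.8,  34. ])), (array([ 224,   47,   86,   25, 1065], dtype=int32), array([268.3,  56.6])), (array([  0, 247,  21,  71, 765], dtype=int32), array([  5.9, 284.7])), (array([238, 259,  44,  24, 967], dtype=int32), array([259.2, 270.1])), (array([239, 290,  42,  14, 472], dtype=int32), array([257.6, 296.4]))]
mark [[263.87929956 211.22029118]] (array([ 0.6094599 , -0.06367179,  0.20064276]), array([ 0.02433276,  0.29198054, -0.95611468]))
```

>>> drive_tool([
  [[-2.5, -1, -3], [0, 0, 0], 0],
  [[0, 0, 0], [0, 0, 0], 0],
  [[0, 0, 0], [0, 0, 0], 0],
  [[0, 0, 0], [0, 0, 0], 0],
  [[0, 0, 0], [0, 0, 0], 0],
  [[0, 0, 0], [0, 0, 0], 0],
  [[0, 0, 0], [0, 0, 0], 0],
  [[0, 0, 0], [0, 0, 0], 0],
])

```text
clock: 17.1
eef_pos: [0.6083, 0.0094, 0.0542]
tool_rot: [-0.695, 0.719, -0.0, 0.0]
ft_force: [0.3, -0.0, -0.1]
grip_width: 0.0243
grasp_force: 59.1
```

```bash
python3 - <<'E'
from h import *
st();print(job_done())
E
```

```text
t 17.1 tcp [0.6083 0.0094 0.0542] y [-0.999  0.034 -0.   ] z [ 0. -0. -1.] q [ 0.02  0.58  0.03  1.03 -0.   -1.52] w 0.0243 F [ 0.3 -0.  -0.1]
the job is handed in; nothing more can be done
None
```

I handed the job in at 17.1 s, and no verdict came back: the orange clip is on the plate and let go, its filter measured about 1.5 to 2.5 mm off the hole's centre, and the amber cell is held by its frosted faces over the mark, about 1 mm from the beam by my measurements.

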